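Put the power screwdriver away in its drawer

TASK

Take the orange power screwdriver from its angled stand and lower it, without dropping it, on its side into the cradle in the open top drawer: orange body in the wide orange saddle, black collar in the narrow black one, lying level in both. Let go of it there, then slide the drawer fully shut without slamming it. Leave everything else on the bench where it is.

Things in the scene. Friction and masses are not known exactly. Their poses are not given: they have to be found in the camera images.
- driver: orange cordless power screwdriver, a round stick 190 long, 0.3 kg. Origin on its centre line at the centre of mass, x axis towards the tail. Orange body 34 dia, x -50 to 50, black tail cap to 65; black collar 24 dia, -90 to -50; steel chuck 14 dia to -110; bit 6 dia to -125. Starts leaning at 45 degrees in the stand, bit down, free to grip from x -48 to 34
- driver_nose (a point): tip of the driver's bit, on its centre line (driver x = -125)
- driver_tail (a point): centre of the driver's flat tail end (driver x = +65)
- stand: fixed angled stand: steel foot 200 x 90 x 12, two aluminium V saddles about 40 wide on a sloping bar holding the driver at 45 degrees. Origin: centre of the foot's underside; the driver's tail leans towards its +x, the driver's origin is 125 above the bench, the sloping bar lies 32 below the driver's centre line
- chest_front (a point): middle of the front edge of the low blue tool chest's top, 170 above the bench, just over the top drawer's front panel when it is shut. The chest is fixed, 280 deep, 320 wide and 170 high, with two drawers; its frame is the chest's: x into the chest, away from the robot, y to the left, z up
- chest_drawer0 (a joint): top drawer: how far it is pushed in, m: 0 = 170 mm open, 0.17 = fully shut; grows towards the chest's +x (away from the robot); 0 to 0.025 at the start. Inside 235 deep, 278 wide; walls 6 thick and 53 above the inner floor, front panel 15 thick. The slot it slides into is 63 high above the inner floor, the chest's top 75 above it. Slides with a few newtons
- chest_drawer0_handle (a point): middle of the top drawer's handle, moving with it: a level aluminium bar about 10 thick and 120 long across the drawer's front, 35 before the front panel, 132 above the bench; the front panel's top edge is 26 above it
- cradle_seat (a point): where the driver's origin belongs: on the cradle's axis, 30 above the drawer's floor, 66 behind the front panel's inside; moves with the drawer. Its y runs along the axis to the tail end (robot's left), z up. V saddles 18 long: wide orange (48 across) at y 45 for the body, narrow black (36) at y -72 for the collar; stop 34 high at y 78, just past the tail. Floor free between them for the fingers
- cradle_nose (a point): where the bit's tip belongs (y = -125 from the seat, on the axis)
- cradle_tail (a point): where the tail end belongs (y = +65 from the seat, on the axis)
- tape: bystander: yellow roll of tape lying flat, 90 dia x 25 high; leave it where it is
- pack: bystander: small cardboard box 70 x 50 x 40; leave it where it is
- jar: bystander: white jar with red lid, 48 dia x 75 high; leave it where it is
- screwdriver: bystander: red-handled ordinary hand screwdriver lying on the bench; leave it where it is
- torch: bystander: yellow torch standing on end with a black head, 48 dia x 120 high; leave it where it is
- bracket: bystander: black L-shaped bracket 50 x 30 x 34 standing on the bench; leave it where it is
Not all that is in view belongs to the job. What is shaped like the driver but blue or purple is not meant.

How it is judged:
On the way, in this order (a step that is already met when the one before it is completed fails the run):
1. the driver is lowered into the cradle while still held in the gripper (bit tip and tail each within 25 mm of their places and within 15 mm of their height), the drawer open (distance between driver_nose and cradle_nose below 0.025 m and z of driver_nose in the frame of cradle_nose between -0.015 and 0.015 m and distance between driver_tail and cradle_tail below 0.025 m and z of driver_tail in the frame of cradle_tail between -0.015 and 0.015 m and contact force between the fingers and driver above 0.5 N and value of joint chest_drawer0 below 0.07 m), for 0.05 s.
2. the driver is let go and lies in both saddles, the drawer still open (distance between driver_nose and cradle_nose below 0.018 m and z of driver_nose in the frame of cradle_nose between -0.005 and 0.005 m and distance between driver_tail and cradle_tail below 0.018 m and z of driver_tail in the frame of cradle_tail between -0.005 and 0.005 m and contact force between the fingers and driver below 0.1 N and value of joint chest_drawer0 below 0.07 m), for 0.2 s.
At the end, for the whole second after the job is handed in: The top drawer is shut to within 5 mm and the driver lies at rest in its cradle inside, let go: bit tip and tail each within 18 mm of their places and within 5 mm of their seated height. The other things have not been moved by 30 mm or more (distance between driver_nose and cradle_nose below 0.018 m and z of driver_nose in the frame of cradle_nose between -0.005 and 0.005 m and distance between driver_tail and cradle_tail below 0.018 m and z of driver_tail in the frame of cradle_tail between -0.005 and 0.005 m and value of joint chest_drawer0 above 0.165 m and linear speed of driver below 0.02 m/s and angular speed of driver below 0.2 rad/s and contact force between the fingers and driver below 0.1 N); the robot touches nothing.
It fails at once if the drawer is slammed (faster than 0.4 m/s inwards) (velocity of joint chest_drawer0 above 0.4 m/s).
It fails at once if a bystander is moved by 30 mm or more (distance of any of tape, pack, jar, screwdriver, torch, bracket from where it was at the start of the episode above 0.03 m).
It also fails if it takes over 51 s, if anything falls off the work surface, if the arm or the gripper's body presses on something with over 40 N, if the wrist force passes 120 N, or if a joint passes its speed limit or range.

ROBOT

A 6-joint arm with a two-finger parallel gripper is mounted at the origin on the work surface. World frame = base frame: x ahead of the robot, y to its left, z up, the work surface at z = 0. Lengths are in m, angles in rad, forces in N, time in s.
With the tool pointing down it reaches from about 0.375 to 0.9 m from the base axis. Payload 3.1 kg.
Tool frame: the origin (TCP) lies midway between the tips of the shut fingers; the grasp point (between the pads) lies 19 mm behind it; z points along the fingers, y is the line along which they close (so a half turn about z gives the same grasp; the last joint's range is limited). The gripper opens to 87 mm and grips with 3 to 60 N. Pads are 19 mm wide; open, the fingers measure 117 mm over their backs; the gripper's body (75 mm by 190 mm) begins 51 mm behind the grasp point.
Start: joints at [1.095, 0.527, 1.433, -0, 1.181, -0.178], TCP at [0.183, 0.597, 0.223] pointing down, gripper open.
Joint ranges: [-3.08, 3.08], [-0.75, 2.2], [0.22, 2.44], [-1.43, 4.57], [0, 2.65], [-2.85, 2.85]. Speed limits (rad/s): [2.79, 2.79, 3.14, 3.14, 3.14, 3.14].

INTERFACE

Orientations are given as a unit quaternion [x, y, z, w].
In Python, from rig import robot gives the robot as it stands. The module is installed in compiled form; this text tells all that it offers.
- The arm moves only by the tool play_rows, never from a script. Its arguments are lists of equal length, an entry for each row: "gripper": the closure, from -1 (fully open) to 1 (shut); "delta_pos": the shift along the tool's x, y, z in cm, a list of three; "turn": the turn, a rotation vector about the tool's x, y, z in rad, a list of three. A call has 1 to 12 rows; each row is the pose to reach, as a shift and turn from the pose commanded when the call began, along the tool's axes at that moment; what a row does not reach only later rows make up. A row lasts 1/8 s, in which the tool goes at most 62.5 mm and 10.7 degrees, less where a joint would pass 70% of its speed; a pose out of reach is approached as far as the arm can. A call with a gripper value outside its range is refused whole. The fingers move at their own pace and stop on an object; "squeeze" is the grip in N (left out, the last holds). Time passes only in rows, so rows that repeat a pose let the fingers close. It gives the time, the measured TCP pose, the force, the opening and the grip force at its end, in the units of the state.
- robot.get_obs(): the state, without advancing time (a new reading comes with each control period).
- robot.camera(name): name is "side" or "top"; returns a dict with "color" (480x640x3 uint8, red, green, blue), "vfov" (degrees; the focal length in pixels is half the picture's height over the tangent of half this angle, whatever the lens; pixels are square), "cx", "cy" (the principal point, pixels), "R" (3x3) and "t" (3): a world point X has camera coordinates R X + t. Camera axes: x right, y down, z forward; pixel columns grow to the right and rows downward; lengths in m; the calibration is good to about 2 mm. A picture is of the moment at which its call begins. There is no depth.
- robot.hand_in(): hands the job in; it is judged then, once.
The state is a dict: "time": time; "q": joint angles; "joint_velocities": joint speeds; "joint_torque": joint torques, N m; "position": TCP position; "tool_rot": TCP orientation; "ft_force": force on the tool from outside, world axes, zero at the start; "moment": the same for the moment, N m; "grip_width": finger opening in m; "grip_force": force on a finger pad.
Only numpy, scipy, OpenCV 4.12 (cv2) and the standard library are available. Lean on these libraries where they do the work, as an engineer would, in place of code of your own. Each camera call takes 0.05 s, during which the arm holds its last target. There are 200 camera calls.

## Working session

There is one attempt and no reset: what is moved stays moved. The work goes in short steps, Python scripts to look and compute and a tool call to move; the robot and the scene stay as the last step left them, time stands still between calls to the robot, and variables do not carry over. Pictures are saved under pics/ and viewed, at most 10 in all, crops included, and the job is handed in when it is done.

Besides the shell and the picture viewer there is one more tool, called as name(argument=value, ...) on one line, values as JSON. play_rows: Moves the arm, as the interface text tells. Its arguments: {"type":"object","properties":{"gripper":{"type":"array","items":{"type":"number"}},"delta_pos":{"type":"array","items":{"type":"array","items":{"type":"number"}}},"turn":{"type":"array","items":{"type":"array","items":{"type":"number"}}},"squeeze":{"type":"number"}},"required":["gripper","delta_pos","turn"]}

```bash
mkdir -p pics; python3 - <<'E'
from rig import robot
import cv2,pickle
d={}
for n in("side","top"):
    c=robot.camera(n);d[n]=c
    cv2.imwrite(f"pics/{n}0.png",c["color"][:,:,::-1])
    print(n,c["vfov"],c["cx"],c["cy"],c["R"],c["t"])
pickle.dump(d,open("c0.pkl","wb"))
print(robot.get_obs())
E
```

```text
side 48.64577839855482 318.06843366121393 241.3629539770987 [[ 0.96557042 -0.25923125 -0.02174692]
 [-0.16253323 -0.53589251 -0.82849391]
 [ 0.2031175   0.80350381 -0.55957565]] [-0.40622161  0.19759441  1.21966804]
top 46.5382596016186 325.6437009789591 246.47699915795806 [[ 0.10782071 -0.99416527  0.0031785 ]
 [-0.97373825 -0.1062491  -0.20135775]
 [ 0.20052059  0.01861551 -0.97951261]] [0.0141527  0.47698115 1.32858822]
{'time': 0.1, 'q': array([ 1.09449149e+00,  5.28368328e-01,  1.43377496e+00, -4.08049092e-05,
        1.18138083e+00, -1.78508632e-01]), 'joint_velocities': array([-0.00050446,  0.00054871, -0.0041591 ,  0.00074698, -0.00216436,
       -0.00121316]), 'joint_torque': array([ 3.78007974e-05, -4.40983379e+01, -1.77150679e+01,  6.34608348e-02,
        5.33315877e-02, -2.17293967e-05]), 'position': array([0.18306642, 0.59690218, 0.22167222]), 'tool_rot': array([ 1.48340772e-01,  9.88935833e-01, -9.20500414e-04, -2.92703549e-04]), 'ft_force': array([-0.353626  , -0.14720844, -0.66204113]), 'moment': array([-0.00546534, -0.01555953, -0.00759666]), 'grip_force': 0.0, 'grip_width': 0.08706534415917308}
```

View pics/side0.png

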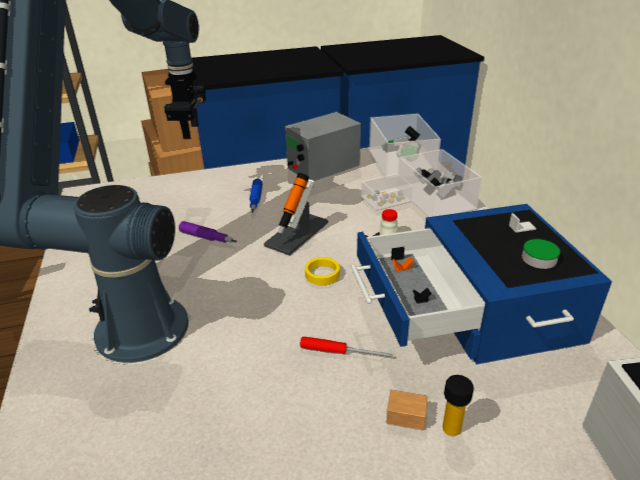

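View pics/top0.png

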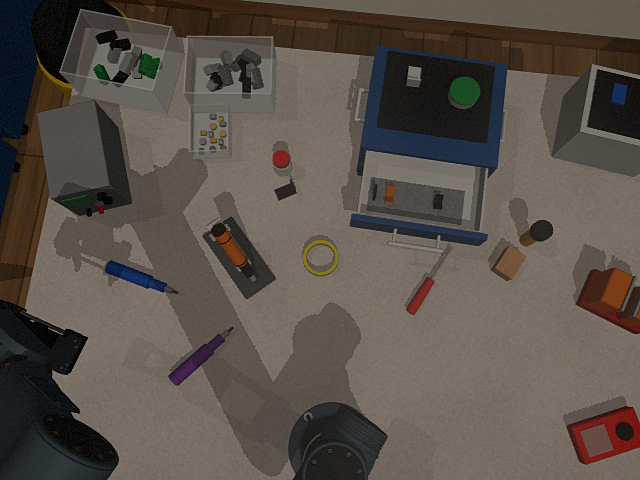

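The side view shows the driver at about (295,195) in its stand and the open drawer at about (415,285). In the top view they are at (233,250) and (420,200). Next I'll enlarge both.

```bash
python3 - <<'E'
import cv2,pickle,numpy as np
d=pickle.load(open("c0.pkl","rb"))
def crop(n,x,y,w,h,s,f):
    im=d[n]["color"][y:y+h,x:x+w,::-1]
    im=cv2.resize(im,None,fx=s,fy=s,interpolation=cv2.INTER_CUBIC)
    im=cv2.convertScaleAbs(im,alpha=1.5 if n=="top" else 1.2)
    for i in range(0,w,10):
        cv2.line(im,(i*s,0),(i*s,4 if (x+i)%50 else 14),(0,255,0),1)
        if (x+i)%20==0: cv2.putText(im,str(x+i),(i*s,24),0,.35,(0,255,0),1)
    for i in range(0,h,10):
        cv2.line(im,(0,i*s),(6,i*s),(0,255,0),1)
        if (y+i)%20==0: cv2.putText(im,str(y+i),(8,i*s+4),0,.35,(0,255,0),1)
    return im
a=crop("side",260,160,80,100,5,0);b=crop("top",190,200,80,100,5,0)
cv2.imwrite("pics/a.png",np.hstack([a,b]))
cv2.imwrite("pics/b.png",crop("side",350,220,140,130,5,0)[:600])
cv2.imwrite("pics/c.png",crop("top",345,140,155,115,5,0))
E
```

```text
(no output)
```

View pics/a.png

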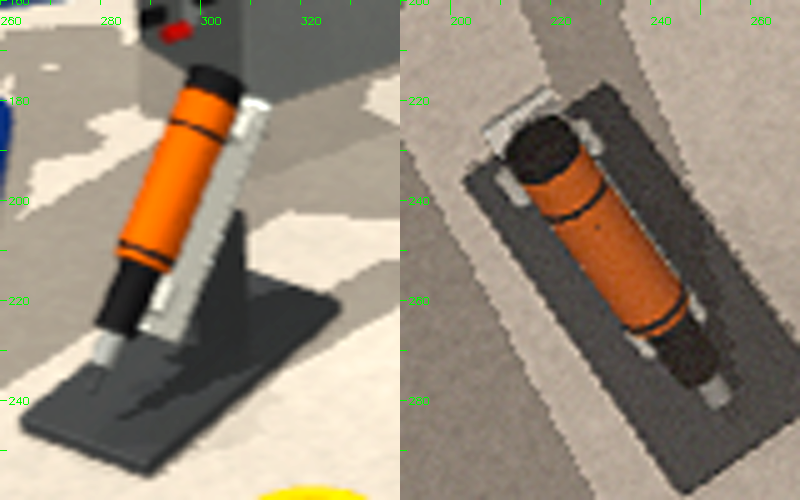

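View pics/b.png

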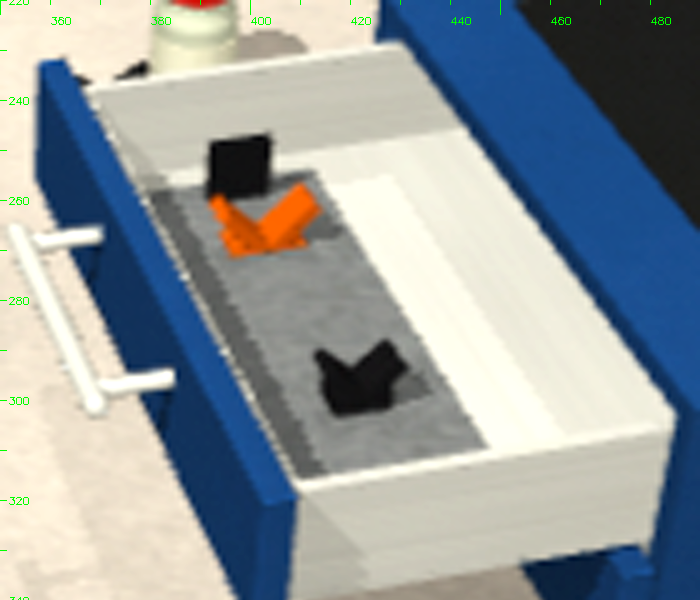

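View pics/c.png

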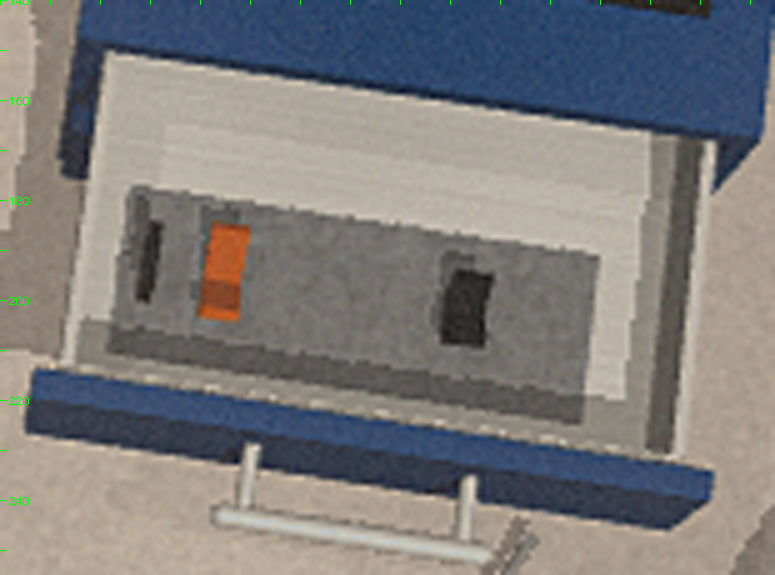

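The crops give clean edges. In the side view the driver axis runs (302.4,179), (288.2,212.4), (283.2,225.8), and in the top view (220.6,233.6), (243,264), (251,274.6). The handle, front panel and saddle corners can be read in both views, so I'll triangulate them.

```bash
cat > h.py <<'E'
import numpy as np,pickle
from scipy.optimize import least_squares
from scipy.spatial.transform import Rotation as Ro
d=pickle.load(open("c0.pkl","rb"))
def proj(n,X,c=None):
    c=c or d[n];p=np.asarray(c["R"])@X+c["t"];f=240/np.tan(np.radians(c["vfov"]/2))
    return np.array([c["cx"],c["cy"]])+f*p[:2]/p[2]
def tri(s,t):
    r=least_squares(lambda X:np.r_[proj("side",X)-s,proj("top",X)-t],[.6,0,.1])
    return r.x,np.abs(r.fun).max()
def atz(n,px,z):
    r=least_squares(lambda X:proj(n,np.r_[X,z])-px,[.6,0]);return r.x
E
python3 - <<'E'
from h import *
np.set_printoptions(precision=4,suppress=True)
C=lambda u,v:(350+u/5,220+v/5)
T=lambda u,v:(345+u/5,140+v/5)
P={"d50":((302.4,179),(220.6,233.6)),"d-50":((288.2,212.4),(243,264)),"d-90":((283.2,225.8),(251,274.6)),
"hL":(C(15,230),T(215,514)),"hR":(C(97,408),T(490,556)),
"pBL":(C(63,60),T(33,370)),"pBR":(C(297,492),T(713,472)),"pFL":(C(40,67),T(27,405)),"pFR":(C(262,505),T(710,495)),
"bkFarR":(C(388,342),T(453,270)),"bkFarR2":(C(408,368),T(494,272)),"bkNear":(C(317,352),T(440,343)),
"orFar":(C(300,185),T(208,225)),"orFar2":(C(320,208),T(250,227)),"orNear":(C(212,198),T(198,318)),
"stopFar":(C(270,135),T(155,222))}
X={}
for k,v in P.items():
    X[k],e=tri(*v);print(k,X[k],round(e,2))
for k,p in {"or":np.mean([T(208,225),T(250,227),T(240,320),T(198,318)],0),"bk":np.mean([T(453,270),T(494,272),T(485,347),T(440,343)],0)}.items():
    print(k,[atz("top",p,z) for z in(.115,.125)])
print("yaw panel",np.degrees(np.arctan2(*(X["pBR"]-X["pBL"])[:2])),np.degrees(np.arctan2(*(X["hR"]-X["hL"])[:2])))
a=X["d50"]-X["d-90"];print("drv dir",a/np.linalg.norm(a),np.linalg.norm(a),"orig",(X["d50"]+X["d-50"])/2)
# foot corners at z=.012 top
for u in((605-400,85),(465-400,182),(690-400,495)):print(atz("top",(190+u[0]/5,200+u[1]/5),.012))
for u in((22,428),(340,305),(150,472)):print('s',atz("side",(260+u[0]/5,160+u[1]/5),.012))
E
```

```text
d50 [0.4568 0.3041 0.159 ] 1.5
d-50 [0.4032 0.2554 0.0893] 1.14
d-90 [0.3839 0.2373 0.0604] 1.05
hL [ 0.4818 -0.0792  0.1287] 0.48
hR [ 0.475  -0.2071  0.1317] 0.43
pBL [0.5351 0.0122 0.1519] 0.47
pBR [ 0.5199 -0.3011  0.1566] 0.55
pFL [0.5214 0.0129 0.1493] 1.5
pFR [ 0.5077 -0.3007  0.1534] 0.33
bkFarR [ 0.6156 -0.1835  0.1151] 0.22
bkFarR2 [ 0.616  -0.2028  0.1162] 0.08
bkNear [ 0.582  -0.1806  0.1143] 1.38
orFar [ 0.6258 -0.0651  0.1138] 0.28
orFar2 [ 0.6269 -0.0852  0.1145] 0.32
orNear [ 0.5807 -0.0646  0.1149] 1.03
stopFar [ 0.6208 -0.0389  0.1256] 0.34
or [array([ 0.6019, -0.0745]), array([ 0.5987, -0.0736])]
bk [array([ 0.597 , -0.1918]), array([ 0.5939, -0.19  ])]
yaw panel -177.22084587791312 -176.95913303633932
drv dir [0.522  0.4779 0.7065] 0.13965266704529605 orig [0.43   0.2797 0.1241]
[0.5304 0.3156]
[0.4723 0.3791]
[0.3267 0.2438]
s [0.3291 0.2285]
s [0.532  0.3006]
s [0.3878 0.1672]
```

Measurements agree with the text:
- **Driver:** length 139.7 against 140, z 0.124, leaning 45°, azimuth 42.6°.
- **Saddles:** 117 apart.
- **Seat:** about (0.598,-0.1195,0.125), with the chest yawed about -2.8°.

I'll use the grip with tool x towards the tail, which keeps q6 in range. First I'll raise and yaw the tool.

```bash
cat >> h.py <<'E'
np.set_printoptions(precision=4,suppress=True)
def pose(az,tilt):
    "tool x towards az horizontally, tilted up by tilt (rad); y horizontal"
    x=np.array([np.cos(az)*np.cos(tilt),np.sin(az)*np.cos(tilt),np.sin(tilt)])
    y=np.array([np.sin(az),-np.cos(az),0]);return np.c_[x,y,np.cross(x,y)]
def go(p,R):
    from rig import robot
    o=robot.get_obs();R0=Ro.from_quat(o["tool_rot"])
    print("t",o["time"],"q",o["q"],"pos",o["position"],"F",o["ft_force"])
    print("delta cm",R0.inv().apply(np.array(p)-o["position"])*100,"turn",(R0.inv()*Ro.from_matrix(R)).as_rotvec())
AG=np.radians(42.6);C=np.array([.430,.280,.1245])
E
python3 - <<'E'
from h import *
go((.38,.25,.34),pose(AG,0))
go((.38,.25,.34),pose(AG,np.radians(20)))
print(pose(AG,np.pi/4), C+.015*pose(AG,np.pi/4)[:,2])
E
```

```text
t 0.1 q [ 1.0945  0.5284  1.4338 -0.      1.1814 -0.1785] pos [0.1831 0.5969 0.2217] F [-0.3536 -0.1472 -0.662 ]
delta cm [-29.0011 -27.408  -11.7894] turn [-0.0015  0.0018  2.1003]
t 0.1 q [ 1.0945  0.5284  1.4338 -0.      1.1814 -0.1785] pos [0.1831 0.5969 0.2217] F [-0.3536 -0.1472 -0.662 ]
delta cm [-29.0011 -27.408  -11.7894] turn [-0.3674  0.2116  2.0751]
[[ 0.5205  0.6769  0.5205]
 [ 0.4786 -0.7361  0.4786]
 [ 0.7071  0.     -0.7071]] [0.4378 0.2872 0.1139]
```

play_rows(gripper=[-1,-1,-1,-1,-1,-1,-1,-1,-1,-1,-1,-1], delta_pos=[[0,0,-6],[-3,-3,-12],[-7,-6.5,-12],[-11,-10,-12],[-15,-14,-12],[-19,-18,-12],[-23,-22,-12],[-27,-25,-12],[-29,-27.4,-12],[-29,-27.4,-12],[-29,-27.4,-12],[-29,-27.4,-12]], turn=[[0,0,0.18],[0,0,0.36],[0,0,0.54],[0,0,0.72],[0,0,0.9],[0,0,1.08],[0,0,1.26],[0,0,1.44],[0,0,1.62],[0,0,1.8],[0,0,1.98],[0,0,2.1]])

```text
time: 1.6
position: [0.3799, 0.2501, 0.3422]
tool_rot: [0.933, 0.361, -0.001, -0.0]
ft_force: [-0.1, 0.1, -0.2]
grip_width: 0.087
grip_force: 0.0
```

```bash
python3 - <<'E'
from h import *
R=pose(AG,np.pi/4)
go(C+.015*R[:,2]-.13*R[:,2],R)
E
```

```text
t 1.6 q [0.3356 0.154  1.6672 0.     1.3214 1.1675] pos [0.3799 0.2501 0.3422] F [-0.0624  0.1475 -0.1882]
delta cm [-2.399   1.2046 13.6356] turn [ 0.0014  0.7864 -0.0046]
```

play_rows(gripper=[-1,-1,-1,-1,-1,-1,-1,-1], delta_pos=[[0,0,0],[-0.5,0.3,2],[-1,0.6,5],[-1.5,0.9,8],[-2,1.2,11],[-2.4,1.2,13.6],[-2.4,1.2,13.6],[-2.4,1.2,13.6]], turn=[[0,0.18,0],[0,0.36,0],[0,0.54,0],[0,0.72,0],[0,0.786,0],[0,0.786,0],[0,0.786,0],[0,0.786,0]])

```text
time: 2.6
position: [0.3818, 0.2458, 0.2287]
tool_rot: [0.859, 0.347, 0.342, -0.158]
ft_force: [0.9, 0.4, -0.3]
grip_width: 0.0867
grip_force: 0.0
```

```bash
python3 - <<'E'
from h import *
from rig import robot
import cv2
R=pose(AG,np.pi/4)
go(C+.015*R[:,2]-.13*R[:,2],R)
go(C+.015*R[:,2],R)
ims=[]
for n in("side","top"):
    c=robot.camera(n);x,y=((250,110) if n=="side" else (170,170))
    ims.append(cv2.resize(c["color"][y:y+150,x:x+100,::-1],None,fx=4,fy=4,interpolation=cv2.INTER_CUBIC))
cv2.imwrite("pics/d.png",cv2.convertScaleAbs(np.hstack(ims),alpha=1.4))
E
```

```text
t 2.6 q [-0.0894  0.2375  2.4016  1.6291  0.5833 -0.7614] pos [0.3818 0.2458 0.2287] F [ 0.9292  0.4407 -0.2737]
delta cm [-3.23    0.736   0.0193] turn [-0.0517  0.014   0.0031]
t 2.6 q [-0.0894  0.2375  2.4016  1.6291  0.5833 -0.7614] pos [0.3818 0.2458 0.2287] F [ 0.9292  0.4407 -0.2737]
delta cm [-3.049   1.4084 13.0006] turn [-0.0517  0.014   0.0031]
```

View pics/d.png

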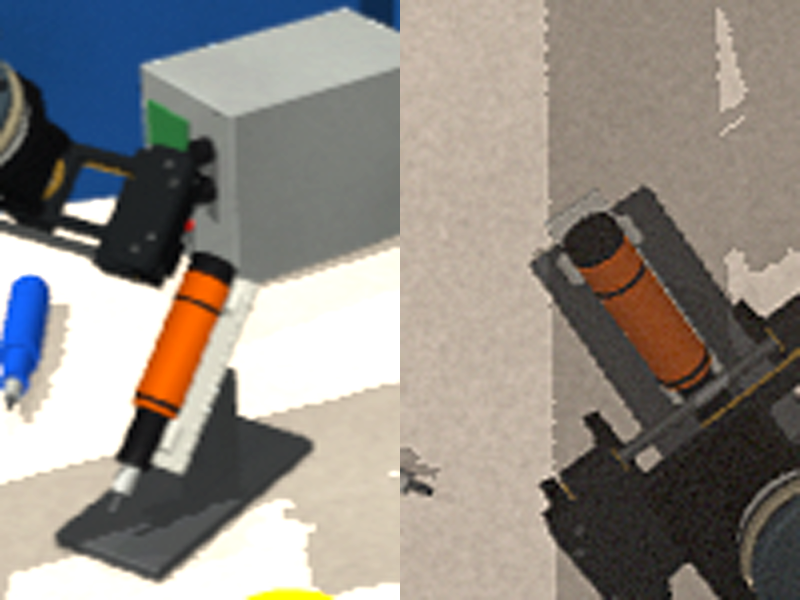

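The picture shows the tool short of its pose: elbow near its limit (q3 2.40) and wrist rolling (q4 1.63). I'll fit the arm's kinematics from the states to choose a comfortable tilt.

```bash
cat > k.py <<'E'
from h import *
D=[([1.09449,.528368,1.433775,0,1.18138,-.178508],[.183066,.596902,.221672],[.14834,.988936,-.00092,-.00029]),
([.3356,.154,1.6672,0,1.3214,1.1675],[.3799,.2501,.3422],[.933,.361,-.001,0]),
([-.0894,.2375,2.4016,1.6291,.5833,-.7614],[.3818,.2458,.2287],[.859,.347,.342,-.158])]
E=lambda a,q:Ro.from_euler(a,q).as_matrix()
def fk(q,p,s4=1,s6=1):
    d1,a0,b1,L1,e,L2,b2,Lt=p
    A=E('z',q[0]);B=A@E('y',q[1]);Cc=B@E('y',q[2]);W=Cc@E('z',s4*q[3]);V=W@E('y',q[4]);T=V@E('z',s6*q[5])
    x=A@[a0,b1,d1]+B@[0,0,L1]+Cc@[e,0,L2]+V@[0,b2,Lt]
    return x,T
P0=np.array([.35,0,.05,.4,0,.4,.05,.25])
def fit(s4=1,s6=1):
    return least_squares(lambda p:np.r_[np.concatenate([fk(q,p,s4,s6)[0]-x for q,x,_ in D]),1e-4*(p-P0)],P0)
E
python3 - <<'E'
from k import *
for s4 in(1,-1):
    r=fit(s4);print(s4,r.x,r.fun[:9])
    for s6 in (1,-1):
        print(s6,[np.degrees((Ro.from_matrix(fk(q,r.x,s4,s6)[1]).inv()*Ro.from_quat(o)).as_rotvec()) for q,_,o in D])
E
```

```text
1 [ 0.2741 -0.0001  0.111   0.5881  0.1141  0.3918  0.      0.3054] [-0.  0.  0.  0. -0.  0.  0. -0. -0.]
1 [array([ 0.0022, -0.0016, 89.9989]), array([ 0.0569, -0.0275, 90.0303]), array([-0.0179, -0.0394, 89.9914])]
-1 [array([ 0.0018, -0.0019, 69.5434]), array([  -0.0549,   -0.0479, -136.184 ]), array([-0.0362, -0.0146,  2.7414])]
-1 [-0.016   0.0027  0.2718  0.594   0.1317  0.3921 -0.1608  0.0041] [-0.  0. -0.  0. -0.  0.  0. -0.  0.]
1 [array([ 0.0022, -0.0016, 89.9989]), array([ 0.0569, -0.0275, 90.0303]), array([ 72.0764,  -1.7125, -71.9027])]
-1 [array([ 0.0018, -0.0019, 69.5434]), array([  -0.0549,   -0.0479, -136.184 ]), array([  66.6817,  -66.6492, -142.689 ])]
```

```bash
cat >> k.py <<'E'
P=fit().x;lo=np.array([-3.08,-.75,.22,-1.43,0,-2.85]);hi=np.array([3.08,2.2,2.44,4.57,2.65,2.85])
def ik(p,R,seed):
    def f(q):
        x,T=fk(q,P);return np.r_[(x-p)*5,(Ro.from_matrix(T@E('z',np.pi/2)).inv()*Ro.from_matrix(R)).as_rotvec()]
    best=None
    for s in seed:
        r=least_squares(f,np.clip(s,lo+1e-3,hi-1e-3),bounds=(lo,hi))
        if best is None or r.cost<best.cost:best=r
    return best.x,np.sqrt(2*best.cost)
E
python3 - <<'E'
from k import *
S=[[.3356,.154,1.6672,0,1.3214,1.1675],[-.0894,.2375,2.4,1.63,.58,-.76],[.3,.3,2.2,3.1,.3,-1.9],[.3,.3,2.2,.6,.6,.5],[-.3,.5,1.5,0,1.2,-.33]]
for t in (0,15,20,25,30,35,45):
    R=pose(AG,np.radians(t))
    for b in (0,.08,.13):
        print(t,b,*ik(C+(.015-b)*R[:,2],R,S))
yc=np.radians(90-2.75);Sx=np.array([.598,-.1195,.125])
for t in (0,-10,-20,-25,-30):
    R=pose(yc,np.radians(t))
    for h in (0,.15): print('place',t,h,*ik(Sx+.015*R[:,2]+[0,0,h],R,S))
E
```

```text
0 0 [ 0.3591  0.5524  1.8145 -0.      0.7747  1.1864] 9.081994917773982e-16
0 0.08 [0.3591 0.424  1.7461 0.     0.9715 1.1864] 1.0074854204021346e-14
0 0.13 [0.3591 0.3556 1.6897 0.     1.0963 1.1864] 8.848999478236773e-15
15 0 [0.2933 0.5064 2.0022 0.2856 0.4113 0.8711] 1.0326428709969169e-15
15 0.08 [0.2711 0.3307 1.9782 0.2075 0.6086 0.9412] 2.673915167978067e-15
15 0.13 [0.256  0.2283 1.9462 0.1802 0.7428 0.9641] 5.372268042722549e-16
20 0 [0.2672 0.5053 2.0651 0.5562 0.3016 0.5836] 1.6834541722981264e-15
20 0.08 [0.2336 0.3146 2.0573 0.3629 0.4895 0.7636] 7.719733869144538e-16
20 0.13 [0.2102 0.1995 2.0339 0.3012 0.6262 0.8177] 6.527725485922918e-16
25 0 [0.2388 0.5139 2.1279 1.0782 0.2341 0.04  ] 1.098933288069852e-15
25 0.08 [0.1913 0.3095 2.1375 0.6306 0.3854 0.4668] 1.1884159947037778e-15
25 0.13 [0.1569 0.1812 2.1231 0.4909 0.5192 0.5941] 7.400908567086408e-16
30 0 [ 0.2083  0.5337  2.1903  1.7336  0.2614 -0.6428] 1.1379786002407855e-15
30 0.08 [ 0.1437  0.3188  2.2189  1.0766  0.3264 -0.0176] 7.61035664424376e-16
30 0.13 [0.0949 0.177  2.2145 0.7907 0.4388 0.249 ] 5.956546
[... 641 characters left out ...]
12728713e-15
place -10 0 [-0.2994  0.65    1.5845 -0.2209  0.8753 -0.1122] 8.846902647481806e-16
place -10 0.15 [-0.2994  0.4644  1.4484 -0.1821  1.1907 -0.1868] 1.1816726988446902e-15
place -20 0 [-0.2188  0.6679  1.5953 -0.4566  0.8703  0.1251] 1.3547912699931474e-15
place -20 0.15 [-0.2188  0.4761  1.4672 -0.3759  1.1635 -0.0264] 4.40739538153162e-15
place -25 0 [-0.1797  0.6831  1.5983 -0.572   0.8851  0.2419] 2.4595907579439627e-15
place -25 0.15 [-0.1797  0.4876  1.4762 -0.4744  1.1611  0.0566] 1.1834628865355296e-15
place -30 0 [-0.1422  0.7023  1.5995 -0.6818  0.9107  0.3531] 1.1002031494444004e-15
place -30 0.15 [-0.1422  0.5027  1.4849 -0.5722  1.1663  0.1396] 3.681520516942583e-14
```

```bash
python3 - <<'E'
from k import *
from rig import robot
T=lambda u,v:(345+u/5,140+v/5)
a,b=atz("top",T(78,45),.168),atz("top",T(760,137),.168);print("chest edge",a,b)
xh=np.array([np.cos(np.radians(-2.75)),np.sin(np.radians(-2.75))])
print("edge ahead of seat",(a-[.598,-.1195])@xh,(b-[.598,-.1195])@xh)
q=robot.get_obs()["q"]
for t in (32,35,38):
    R=pose(AG,np.radians(t));s=q
    for bb in (.13,.1,.07,.04,.02,0):
        s,e=ik(C+(.009-bb)*R[:,2],R,[s]);print(t,bb,s,e)
    for h in (.05,.1,.15,.2):
        s,e=ik(C+.009*R[:,2]+[0,0,h],R,[s]);print(' up',h,s,e)
    R=pose(np.radians(87.25),np.radians(t-45))
    print('pl',ik(np.array([.598,-.1195,.25]),R,[[-.3,.5,1.5,0,1.2,-.33]]))
E
```

```text
chest edge [0.6879 0.0073] [ 0.6774 -0.3114]
edge ahead of seat 0.0836706428219905 0.08850123369204958
32 0.13 [0.06   0.1627 2.2505 0.9142 0.4362 0.1003] 6.794449261490003e-16
32 0.1 [ 0.0953  0.2517  2.2541  1.0979  0.3676 -0.0695] 5.479457622993452e-10
32 0.07 [ 0.1271  0.339   2.2511  1.3275  0.3211 -0.2852] 1.930228449445673e-09
32 0.04 [ 0.156   0.4234  2.2416  1.5805  0.2981 -0.5242] 9.555953483805765e-10
32 0.02 [ 0.1738  0.4776  2.2317  1.7437  0.2944 -0.6781] 1.7116263983631437e-13
32 0 [ 0.1906  0.53    2.2192  1.8914  0.2976 -0.8164] 1.3309348398249145e-14
 up 0.05 [ 0.1906  0.394   2.1762  1.2933  0.2936 -0.1929] 4.541542989439611e-12
 up 0.1 [0.1905 0.2727 2.1197 0.8443 0.3815 0.2815] 7.301012367544098e-15
 up 0.15 [0.1905 0.1689 2.052  0.6054 0.511  0.5454] 4.684523895716276e-10
 up 0.2 [0.1905 0.0833 1.9748 0.4773 0.6508 0.6982] 2.794166652016202e-11
pl (array([-0.2694,  0.4769,  1.4667, -0.2419,  1.1583, -0.1284]), np.float64(6.470491391277418e-09))
35 0.13 [ 0.0138  0.1739  2.3082  1.1655  0.4291 -0.1915] 1.640925806078635e-11
35 0.1 [ 0.0568  0.2683  2.3079  1.3956
[... 960 characters left out ...]
4  1.8953  0.4221 -0.9229] 1.2231426058442546e-09
38 0.04 [ 0.1015  0.4749  2.3307  2.0798  0.4358 -1.0842] 2.8213774393576467e-11
38 0.02 [ 0.126   0.5288  2.3138  2.1779  0.449  -1.1671] 3.218719458083021e-15
38 0 [ 0.1487  0.5798  2.2943  2.2586  0.4629 -1.2327] 6.740377392112024e-16
 up 0.05 [ 0.1486  0.426   2.2532  1.8659  0.3689 -0.8049] 9.77274995570192e-10
 up 0.1 [ 0.1486  0.2877  2.1972  1.3506  0.3614 -0.255 ] 1.2531608692260747e-11
 up 0.15 [0.1485 0.169  2.1292 0.9448 0.4398 0.1842] 4.873415936301201e-15
 up 0.2 [0.1485 0.0714 2.0515 0.7075 0.5597 0.4537] 1.1473380704039472e-09
pl (array([-0.3208,  0.4739,  1.4552, -0.1272,  1.1823, -0.2264]), np.float64(6.184003388071095e-12))
```

```bash
python3 - <<'E'
from h import *
R=pose(AG,np.radians(35));T=C+.011*R[:,2]
go(T-.09*R[:,2],R)
E
```

```text
t 2.7 q [-0.0901  0.2392  2.4024  1.6223  0.583  -0.7521] pos [0.3805 0.2457 0.2274] F [-0.6968 -1.0278  0.5992]
delta cm [-1.6096  1.0372  3.6924] turn [-0.0549 -0.1558  0.0024]
```

play_rows(gripper=[-1,-1,-1,-1,-1,-1], delta_pos=[[-0.5,0.3,1],[-1,0.6,2],[-1.6,1.0,3],[-1.6,1.0,3.7],[-1.6,1.0,3.7],[-1.6,1.0,3.7]], turn=[[-0.05,-0.1,0],[-0.055,-0.156,0],[-0.055,-0.156,0],[-0.055,-0.156,0],[-0.055,-0.156,0],[-0.055,-0.156,0]])

```text
time: 3.45
position: [0.3979, 0.2507, 0.1918]
tool_rot: [0.887, 0.349, 0.283, -0.108]
ft_force: [-0.1, -0.8, 0.9]
grip_width: 0.0873
grip_force: 0.0
```

```bash
python3 - <<'E'
from h import *
R=pose(AG,np.radians(35));T=C+.011*R[:,2]
go(T-.09*R[:,2],R)
E
```

```text
t 3.45 q [ 0.0762  0.3003  2.303   1.4927  0.3651 -0.4955] pos [0.3979 0.2507 0.1918] F [-0.0961 -0.829   0.8508]
delta cm [-0.2974  0.0172  0.1019] turn [ 0.0021 -0.005   0.0079]
```

play_rows(gripper=[-1,-1,-1,-1,-1,-1], delta_pos=[[-0.3,0,1.5],[-0.3,0,4],[-0.3,0,6.5],[-0.3,0,8.5],[-0.3,0,9.1],[-0.3,0,9.1]], turn=[[0,0,0],[0,0,0],[0,0,0],[0,0,0],[0,0,0],[0,0,0]])

```text
time: 4.2
position: [0.4347, 0.2842, 0.1153]
tool_rot: [0.887, 0.349, 0.283, -0.108]
ft_force: [0.2, 0.0, 0.2]
grip_width: 0.0868
grip_force: 0.0
```

```bash
python3 - <<'E'
from h import *
from rig import robot
import cv2
R=pose(AG,np.radians(35));T=C+.011*R[:,2]
go(T,R)
ims=[]
for n in("side","top"):
    c=robot.camera(n);x,y=((250,110) if n=="side" else (190,180))
    ims.append(cv2.resize(c["color"][y:y+120,x:x+80,::-1],None,fx=5,fy=5,interpolation=cv2.INTER_CUBIC))
cv2.imwrite("pics/e.png",cv2.convertScaleAbs(np.hstack(ims),alpha=1.5))
E
```

```text
t 4.2 q [ 0.1713  0.5598  2.259   2.1466  0.3799 -1.1014] pos [0.4347 0.2842 0.1153] F [0.1817 0.0119 0.2294]
delta cm [ 0.0107 -0.0035 -0.0156] turn [ 0.0018 -0.0042  0.0073]
```

View pics/e.png

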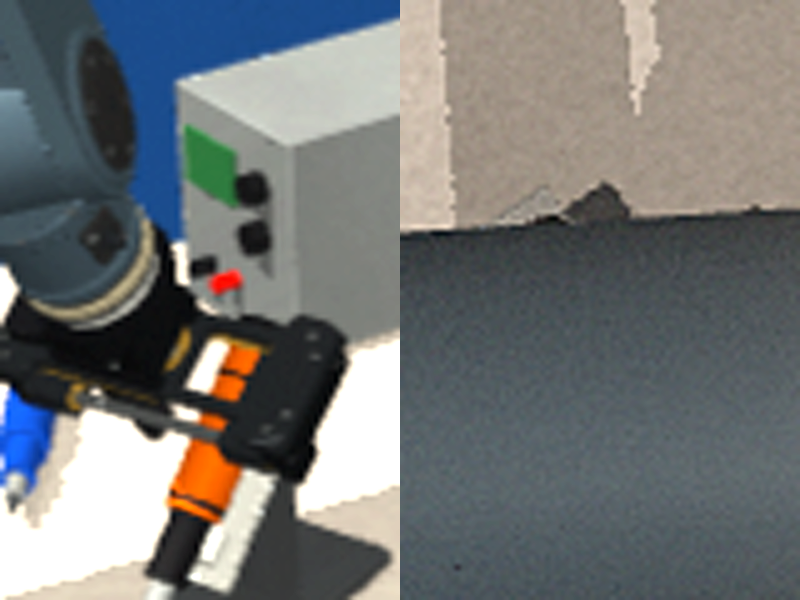

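In the side view the fingers straddle the orange body near mid-length. I'll close now.

play_rows(gripper=[0,0.5,1,1,1,1,1,1], delta_pos=[[0,0,0],[0,0,0],[0,0,0],[0,0,0],[0,0,0],[0,0,0],[0,0,0],[0,0,0]], turn=[[0,0,0],[0,0,0],[0,0,0],[0,0,0],[0,0,0],[0,0,0],[0,0,0],[0,0,0]], squeeze=35)

```text
time: 5.3
position: [0.433, 0.2856, 0.1153]
tool_rot: [0.886, 0.35, 0.283, -0.11]
ft_force: [-3.7, 4.8, 1.3]
grip_width: 0.0331
grip_force: 35.0
```

```bash
python3 - <<'E'
from h import *
R=pose(AG,np.radians(35));T=C+.011*R[:,2]
go(T+[0,0,.2],R)
E
```

```text
t 5.3 q [ 0.1728  0.5603  2.2612  2.1472  0.3838 -1.1028] pos [0.433  0.2856 0.1153] F [-3.6509  4.8374  1.346 ]
delta cm [ 11.5901   0.2758 -16.318 ] turn [-0.0019 -0.0055  0.0086]
```

play_rows(gripper=[1,1,1,1,1,1,1,1,1,1,1,1], delta_pos=[[0.57,0,-0.82],[1.72,0,-2.46],[2.87,0,-4.1],[4.0,0,-5.7],[5.2,0,-7.4],[6.3,0,-9.0],[7.5,0,-10.7],[8.6,0,-12.3],[9.8,0,-14],[10.9,0,-15.6],[11.5,0,-16.4],[11.5,0,-16.4]], turn=[[0,0,0],[0,0,0],[0,0,0],[0,0,0],[0,0,0],[0,0,0],[0,0,0],[0,0,0],[0,0,0],[0,0,0],[0,0,0],[0,0,0]])

```text
time: 6.8
position: [0.433, 0.2845, 0.3153]
tool_rot: [0.887, 0.349, 0.283, -0.108]
ft_force: [0.1, -0.2, -3.5]
grip_width: 0.0333
grip_force: 34.9
```

```bash
python3 - <<'E'
from h import *
from rig import robot
import cv2
R=pose(np.radians(87.25),np.radians(-10))
go((.598,-.1195,.33),R)
o=robot.get_obs();print(o["grip_width"],o["grip_force"],o["ft_force"])
ims=[]
for n in("side","top"):
    c=robot.camera(n);x,y=((225,20) if n=="side" else (140,150))
    pickle.dump(c,open(f"l_{n}.pkl","wb"))
    ims.append(cv2.resize(c["color"][y:y+200,x:x+133,::-1],None,fx=3,fy=3,interpolation=cv2.INTER_CUBIC))
cv2.imwrite("pics/f.png",cv2.convertScaleAbs(np.hstack(ims),alpha=1.5))
E
```

```text
t 6.8 q [0.1732 0.078  2.0196 0.5911 0.5895 0.5717] pos [0.433  0.2845 0.3153] F [ 0.1324 -0.2187 -3.5391]
delta cm [-11.8938  40.8327  -9.9007] turn [ 0.1788 -0.7462 -0.773 ]
0.033311695084695926 34.94634926319122 [ 0.1324 -0.2187 -3.5391]
```

View pics/f.png

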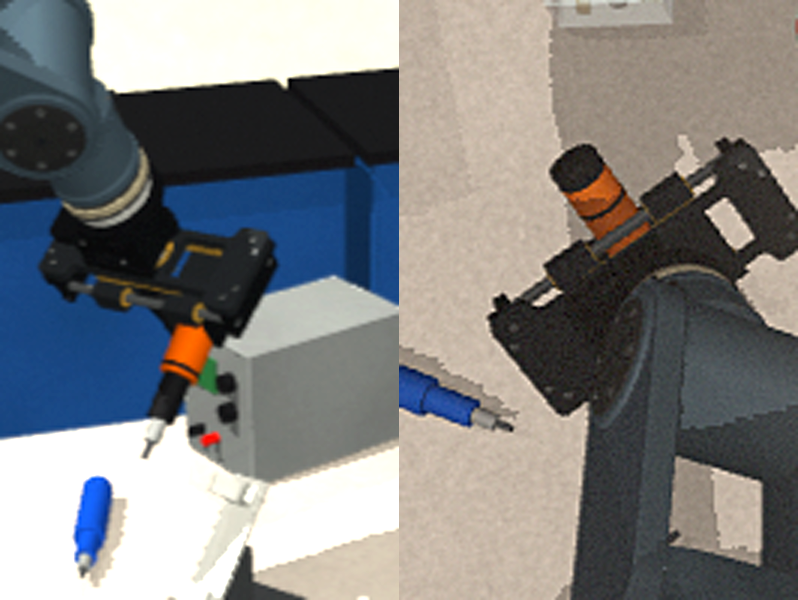

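The driver is held (3.5 N) and clear of the stand. Next I carry it over the drawer.

play_rows(gripper=[1,1,1,1,1,1,1,1,1,1,1,1], delta_pos=[[-0.6,2,-0.5],[-1.8,6,-1.5],[-3,10.2,-2.5],[-4.2,14.4,-3.5],[-5.4,18.6,-4.5],[-6.6,22.8,-5.5],[-7.8,27,-6.5],[-9,31.2,-7.6],[-10.2,35.2,-8.6],[-11.3,38.6,-9.4],[-11.9,40.8,-9.9],[-11.9,40.8,-9.9]], turn=[[0.01,-0.04,-0.04],[0.03,-0.11,-0.115],[0.045,-0.19,-0.195],[0.063,-0.26,-0.27],[0.081,-0.34,-0.35],[0.1,-0.42,-0.43],[0.117,-0.49,-0.51],[0.135,-0.57,-0.585],[0.153,-0.64,-0.66],[0.17,-0.71,-0.73],[0.179,-0.746,-0.773],[0.179,-0.746,-0.773]])

```text
time: 8.4
position: [0.5983, -0.1196, 0.3278]
tool_rot: [0.722, 0.687, -0.063, 0.058]
ft_force: [-0.6, 0.3, -3.5]
grip_width: 0.0335
grip_force: 34.9
```

```bash
python3 - <<'E'
from h import *
from rig import robot
import cv2
R=pose(np.radians(87.25),np.radians(-10))
go((.598,-.1195,.33),R)
o=robot.get_obs();print(o["grip_width"],o["ft_force"])
# predicted driver points under nominal grip (TCP 11mm past axis, tail 10 deg above tool x)
Rm=Ro.from_quat(o["tool_rot"]).as_matrix();a=Rm@[np.cos(np.radians(10)),0,-np.sin(np.radians(10))]
O=o["position"]-.011*Rm[:,2]
print("axis",a)
for n in("side","top"):
    c=robot.camera(n);pickle.dump(c,open(f"m_{n}.pkl","wb"))
    pts={k:proj(n,O+k*a,c) for k in(-.125,-.09,-.05,.05,.065)};print(n,pts)
    print([proj(n,np.array([.598,-.1195,.125])+k*np.array([.048,.9988,0])) for k in(-.125,.065)])
    if n=="side":
        x,y=int(pts[-.05][0])-67,int(pts[-.05][1])-100
    else: x,y=int(pts[-.05][0])-67,int(pts[-.05][1])-100
    x,y=max(0,x),max(0,y);print(x,y)
    im=cv2.resize(c["color"][y:y+200,x:x+133,::-1],None,fx=3,fy=3,interpolation=cv2.INTER_CUBIC)
    ims=im if n=="side" else np.hstack([ims,im])
cv2.imwrite("pics/g.png",cv2.convertScaleAbs(ims,alpha=1.5))
E
```

```text
t 8.4 q [-0.2963  0.4052  1.355  -0.1713  1.3443 -0.211 ] pos [ 0.5983 -0.1196  0.3278] F [-0.5678  0.2683 -3.4544]
delta cm [-0.0244 -0.0294 -0.2199] turn [-0.0023 -0.0029 -0.0017]
0.03351366140031962 [-0.5678  0.2683 -3.4544]
axis [0.05   0.9987 0.0029]
side {-0.125: array([440.8914, 214.2065]), -0.09: array([433.3707, 204.6829]), -0.05: array([425.29, 194.45]), 0.05: array([407.1779, 171.5142]), 0.065: array([404.6894, 168.3629])}
[array([429.8495, 305.0418]), array([398.3362, 252.4232])]
358 94
top {-0.125: array([486.4623, 175.2029]), -0.09: array([468.9911, 172.5311]), -0.05: array([449.0588, 169.4829]), 0.05: array([399.3888, 161.887 ]), 0.065: array([391.9581, 160.7507])}
[array([461.4606, 204.7646]), array([381.8983, 192.7061])]
382 69
```

View pics/g.png

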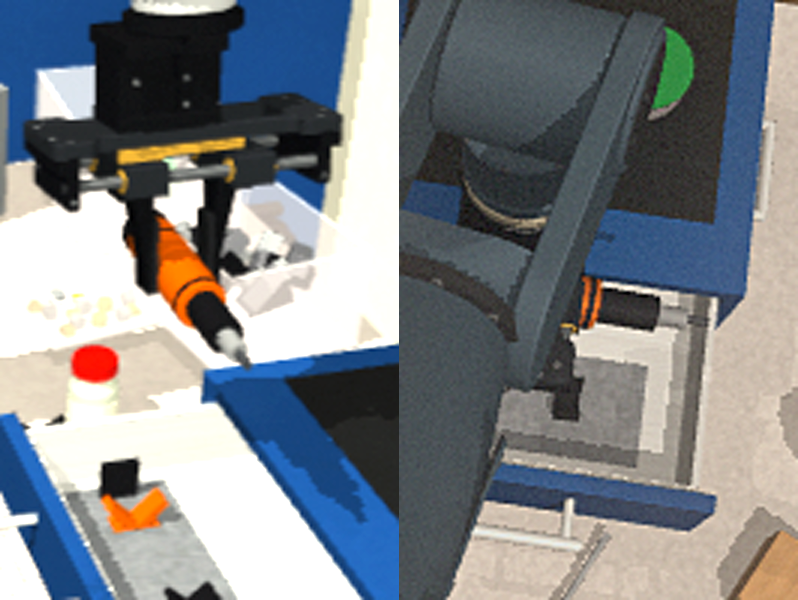

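Side view: the driver hangs level, bit tip at (441,216) and collar boundary at (426,196). That is within 2 px of the prediction in both views, so the grip is as planned.

```bash
python3 - <<'E'
from h import *
R=pose(np.radians(87.25),np.radians(-10))
S=np.array([.598,-.1195,.125])+.011*R[:,2]
go(S+[0,0,.05],R);go(S+[0,0,.004],R);go(S,R);print(R.T@[0,0,1])
E
```

```text
t 8.5 q [-0.295   0.4029  1.3568 -0.1709  1.3453 -0.2107] pos [ 0.5972 -0.1184  0.3285] F [-0.2749  0.3964 -3.2009]
delta cm [ 2.5059  0.1229 16.2432] turn [-0.0025 -0.0034 -0.0009]
t 8.5 q [-0.295   0.4029  1.3568 -0.1709  1.3453 -0.2107] pos [ 0.5972 -0.1184  0.3285] F [-0.2749  0.3964 -3.2009]
delta cm [ 3.2894  0.1335 20.776 ] turn [-0.0025 -0.0034 -0.0009]
t 8.5 q [-0.295   0.4029  1.3568 -0.1709  1.3453 -0.2107] pos [ 0.5972 -0.1184  0.3285] F [-0.2749  0.3964 -3.2009]
delta cm [ 3.3575  0.1345 21.1701] turn [-0.0025 -0.0034 -0.0009]
[-0.1736  0.     -0.9848]
```

play_rows(gripper=[1,1,1,1,1,1,1,1,1,1,1,1], delta_pos=[[0.2,0,1],[0.5,0.1,3],[0.9,0.1,6],[1.4,0.1,9],[1.9,0.1,12],[2.3,0.1,15],[2.6,0.1,17],[2.85,0.1,18.5],[3.0,0.1,19.5],[3.2,0.1,20.2],[3.28,0.1,20.7],[3.28,0.1,20.7]], turn=[[0,0,0],[0,0,0],[0,0,0],[0,0,0],[0,0,0],[0,0,0],[0,0,0],[0,0,0],[0,0,0],[0,0,0],[0,0,0],[0,0,0]])

```text
time: 10.0
position: [0.5988, -0.123, 0.1205]
tool_rot: [0.721, 0.687, -0.063, 0.06]
ft_force: [0.8, -0.3, -3.4]
grip_width: 0.0332
grip_force: 34.9
```

```bash
python3 - <<'E'
from h import *
R=pose(np.radians(87.25),np.radians(-10))
S=np.array([.598,-.1195,.125])+.011*R[:,2]
go(S,R)
E
```

```text
t 10.0 q [-0.3005  0.6364  1.5755 -0.2161  0.8971 -0.1195] pos [ 0.5988 -0.123   0.1205] F [ 0.8486 -0.2816 -3.3859]
delta cm [ 0.2573 -0.1013  0.5987] turn [ 0.0002 -0.0005 -0.0006]
```

play_rows(gripper=[1,1,1,1,1], delta_pos=[[0.1,0,0.15],[0.17,-0.05,0.3],[0.22,-0.05,0.45],[0.25,-0.05,0.6],[0.25,-0.05,0.6]], turn=[[0,0,0],[0,0,0],[0,0,0],[0,0,0],[0,0,0]])

```text
time: 10.62
position: [0.5999, -0.1221, 0.1161]
tool_rot: [0.721, 0.688, -0.062, 0.062]
ft_force: [-0.1, 1.1, 5.7]
grip_width: 0.0329
grip_force: 34.9
```

play_rows(gripper=[0.2,0.15,0.1,0,-0.1,-0.2,-0.25,-0.25], delta_pos=[[0,0,0],[0,0,0],[0,0,0],[0,0,0],[0,0,0],[0,0,0],[0,0,0],[0,0,0]], turn=[[0,0,0],[0,0,0],[0,0,0],[0,0,0],[0,0,0],[0,0,0],[0,0,0],[0,0,0]])

```text
time: 11.62
position: [0.5983, -0.1215, 0.1142]
tool_rot: [0.721, 0.687, -0.063, 0.06]
ft_force: [-0.8, 0.0, 0.0]
grip_width: 0.0539
grip_force: 0.0
```

```bash
python3 - <<'E'
from h import *
from rig import robot
o=robot.get_obs();print(o["position"],o["grip_width"],o["grip_force"])
R=pose(np.radians(87.25),np.radians(-10))
go(o["position"]+[0,0,.14],R)
E
```

```text
[ 0.5983 -0.1215  0.1142] 0.05394556188729116 0.0
t 11.625 q [-0.2984  0.6448  1.5811 -0.2186  0.8839 -0.1136] pos [ 0.5983 -0.1215  0.1142] F [-0.7957  0.0182  0.0361]
delta cm [ -2.4233   0.0023 -13.7887] turn [ 0.0001 -0.0006 -0.0006]
```

Released: grip force 0, position as commanded. I'll rise straight up, then go to in front of the handle with the fingers shut.

play_rows(gripper=[-0.25,-0.25,-0.25,-0.25,-0.25,-0.25,-0.25,-0.25], delta_pos=[[-0.1,0,-0.5],[-0.35,0,-2],[-0.7,0,-4],[-1.2,0,-7],[-1.75,0,-10],[-2.4,0,-13.8],[-3.1,0,-17.7],[-3.1,0,-17.7]], turn=[[0,0,0],[0,0,0],[0,0,0],[0,0,0],[0,0,0],[0,0,0],[0,0,0],[0,0,0]])

```text
time: 12.62
position: [0.6007, -0.122, 0.2994]
tool_rot: [0.721, 0.687, -0.06, 0.065]
ft_force: [-0.1, 0.3, 0.0]
grip_width: 0.0544
grip_force: 0.0
```

```bash
python3 - <<'E'
from h import *
R=pose(np.radians(-2.75),0)
go((.43,-.141,.29),R)
E
```

```text
t 12.625 q [-0.2981  0.427   1.3991 -0.1768  1.2659 -0.1999] pos [ 0.6007 -0.122   0.2994] F [-0.1441  0.2607  0.0379]
delta cm [ -2.5429 -16.9629   1.2296] turn [0.1468 0.1306 1.5651]
```

play_rows(gripper=[1,1,1,1,1,1,1,1,1,1,1,1], delta_pos=[[-0.2,-1,0],[-0.5,-3,0],[-0.8,-5,0.3],[-1.1,-7,0.5],[-1.4,-9,0.6],[-1.7,-11,0.8],[-2,-13,0.9],[-2.2,-15,1.1],[-2.5,-17,1.2],[-2.5,-17,1.2],[-2.5,-17,1.2],[-2.5,-17,1.2]], turn=[[0.015,0.013,0.16],[0.03,0.026,0.31],[0.044,0.04,0.47],[0.06,0.052,0.63],[0.073,0.065,0.78],[0.088,0.08,0.94],[0.103,0.09,1.1],[0.117,0.104,1.25],[0.132,0.117,1.41],[0.147,0.131,1.565],[0.147,0.131,1.565],[0.147,0.131,1.565]])

```text
time: 14.12
position: [0.4272, -0.1397, 0.2862]
tool_rot: [1.0, -0.023, -0.005, -0.002]
ft_force: [-0.3, -0.2, -0.3]
grip_width: 0.0005
grip_force: 0.0
```

```bash
python3 - <<'E'
from h import *
from rig import robot
import cv2
R=pose(np.radians(-2.75),0)
go((.43,-.141,.12),R)
S=np.array([.598,-.1195,.125]);yh=np.array([.048,.9988,0])
ims=[]
for n in("side","top"):
    c=robot.camera(n);print(n,[proj(n,S+k*yh,c) for k in(-.125,-.09,-.05,.05,.065)])
    x,y=((350,220) if n=="side" else (350,130))
    ims.append(cv2.resize(c["color"][y:y+120,x:x+133,::-1],None,fx=3,fy=3,interpolation=cv2.INTER_CUBIC))
cv2.imwrite("pics/h.png",cv2.convertScaleAbs(np.hstack(ims),alpha=1.4))
E
```

```text
t 14.125 q [-0.5638  0.21    1.7607 -0.0026  1.1815  1.0538] pos [ 0.4272 -0.1397  0.2862] F [-0.2772 -0.2148 -0.3087]
delta cm [ 0.4591  0.1732 16.6199] turn [-0.0031  0.0104  0.0022]
side [array([429.8495, 305.0418]), array([423.3812, 294.2415]), array([416.3858, 282.5612]), array([400.5332, 256.0916]), array([398.3362, 252.4232])]
top [array([461.4606, 204.7646]), array([446.7559, 202.5359]), array([429.9774, 199.993 ]), array([388.1561, 193.6545]), array([381.8983, 192.7061])]
```

View pics/h.png

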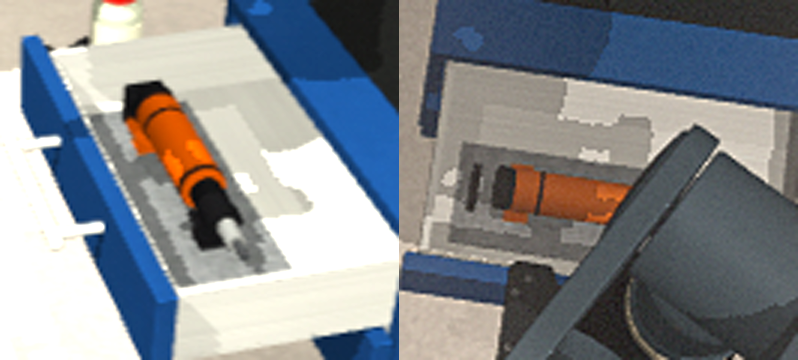

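Side view: the driver lies in both saddles, tail cap at (145,95) and tip at (252,263) in the crop. In the top view its tail end is at 381.7 against 381.9 expected, with a gap to the stop. Next I lower in front of the handle.

play_rows(gripper=[1,1,1,1,1,1], delta_pos=[[0,0,3],[0,0.2,7],[0,0.2,11],[0,0.2,15],[0,0.2,16.7],[0,0.2,16.7]], turn=[[0,0,0],[0,0,0],[0,0,0],[0,0,0],[0,0,0],[0,0,0]])

```text
time: 14.98
position: [0.4249, -0.1406, 0.1181]
tool_rot: [1.0, -0.023, -0.007, -0.003]
ft_force: [-0.0, -1.4, -0.7]
grip_width: 0.0001
grip_force: 0.0
```

play_rows(gripper=[1,1,1,1,1,1,1,1,1,1], delta_pos=[[0.5,0,0],[1,0,0],[1.5,0,0],[2,0,0],[2.5,0,0],[3,0,0],[3.5,0,0],[4.2,0,0],[4.9,0,0],[5.6,0,0]], turn=[[0,0,0],[0,0,0],[0,0,0],[0,0,0],[0,0,0],[0,0,0],[0,0,0],[0,0,0],[0,0,0],[0,0,0]])

```text
time: 16.23
position: [0.4818, -0.1438, 0.1187]
tool_rot: [1.0, -0.024, -0.005, -0.002]
ft_force: [-1.1, 0.6, 0.0]
grip_width: 0.0004
grip_force: 0.6
```

play_rows(gripper=[1,1,1,1,1,1,1,1,1,1,1,1], delta_pos=[[0.6,0,0],[1.3,0,0],[2,0,0],[2.7,0,0],[3.4,0,0],[4.1,0,0],[4.8,0,0],[5.5,0,0],[6.2,0,0],[6.9,0,0],[7.6,0,0],[8.0,0,0]], turn=[[0,0,0],[0,0,0],[0,0,0],[0,0,0],[0,0,0],[0,0,0],[0,0,0],[0,0,0],[0,0,0],[0,0,0],[0,0,0],[0,0,0]])

```text
time: 17.73
position: [0.562, -0.1479, 0.118]
tool_rot: [1.0, -0.024, -0.005, -0.002]
ft_force: [-1.4, 0.3, 0.8]
grip_width: 0.0003
grip_force: 0.6
```

```bash
python3 - <<'E'
from h import *
from rig import robot
import cv2
go((.6,-.148,.118),pose(np.radians(-2.75),0))
c=robot.camera("side")["color"].astype(int)
# panel left end, blue, rows 225-275: find blue column extents
for n in (d["side"]["color"].astype(int),c):
    for r in (240,250,262):
        m=(n[r,:,2]>n[r,:,0]*2)&(n[r,:,2]>70);x=np.where(m[330:480])[0]+330;print(r,x[:3],x[-3:],len(x))
E
```

```text
t 17.725 q [-0.4489  0.6106  1.6296 -0.0014  0.9112  1.1708] pos [ 0.562  -0.1479  0.118 ] F [-1.4399  0.319   0.7566]
delta cm [ 3.796  -0.1711 -0.0392] turn [-0.0028  0.0095 -0.    ]
240 [358 359 360] [466 467 468] 38
250 [357 358 359] [474 475 476] 46
262 [361 362 363] [477 478 479] 42
240 [443 444 445] [465 466 467] 25
250 [450 451 452] [473 474 475] 26
262 [456 457 458] [477 478 479] 24
```

The panel has moved with the tool, at about 1.4 N. I'll go on to the end slowly.

play_rows(gripper=[1,1,1,1,1,1,1,1,1,1], delta_pos=[[0.5,0,0],[1,0,0],[1.5,0,0],[2,0,0],[2.5,0,0],[3,0,0],[3.5,0,0],[3.9,0,0],[4.3,0,0],[4.6,0,0]], turn=[[0,0,0],[0,0,0],[0,0,0],[0,0,0],[0,0,0],[0,0,0],[0,0,0],[0,0,0],[0,0,0],[0,0,0]])

```text
time: 19.02
position: [0.6075, -0.1499, 0.1175]
tool_rot: [1.0, -0.024, -0.005, -0.002]
ft_force: [-0.4, 1.1, 0.6]
grip_width: 0.0006
grip_force: 0.6
```

play_rows(gripper=[1,1,1,1], delta_pos=[[0.2,0,0],[0.4,0,0],[0.6,0,0],[0.6,0,0]], turn=[[0,0,0],[0,0,0],[0,0,0],[0,0,0]])

```text
time: 19.52
position: [0.6137, -0.1503, 0.1175]
tool_rot: [1.0, -0.024, -0.005, -0.002]
ft_force: [0.4, 0.9, -0.5]
grip_width: 0.0008
grip_force: 0.0
```

play_rows(gripper=[1,1,1,1,1], delta_pos=[[0.15,0,0],[0.3,0,0],[0.45,0,0],[0.6,0,0],[0.6,0,0]], turn=[[0,0,0],[0,0,0],[0,0,0],[0,0,0],[0,0,0]])

```text
time: 20.15
position: [0.6174, -0.1504, 0.1174]
tool_rot: [1.0, -0.024, -0.007, -0.002]
ft_force: [-4.4, -0.8, 3.1]
grip_width: 0.0003
grip_force: 2.7
```

play_rows(gripper=[1,1,1,1], delta_pos=[[0.15,0,0],[0.3,0,0],[0.4,0,0],[0.4,0,0]], turn=[[0,0,0],[0,0,0],[0,0,0],[0,0,0]])

```text
time: 20.65
position: [0.6176, -0.1504, 0.1173]
tool_rot: [1.0, -0.024, -0.011, -0.002]
ft_force: [-12.5, -1.1, 8.4]
grip_width: 0.0001
grip_force: 6.5
```

A hard stop at x 0.6176, as expected for shut. I'll back away and rise.

play_rows(gripper=[1,1,1,1,1,1,1,1,1,1], delta_pos=[[-1,0,0],[-2.5,0,0],[-4.5,0,0],[-7,0,0],[-9.5,0,0],[-12,0,0],[-14,0,-1],[-15,0,-5],[-15,0,-10],[-15,0,-10]], turn=[[0,0,0],[0,0,0],[0,0,0],[0,0,0],[0,0,0],[0,0,0],[0,0,0],[0,0,0],[0,0,0],[0,0,0]])

```text
time: 21.9
position: [0.478, -0.1456, 0.2228]
tool_rot: [1.0, -0.024, 0.001, 0.001]
ft_force: [0.9, -0.3, -0.4]
grip_width: 0.0007
grip_force: 0.0
```

```bash
python3 - <<'E'
from h import *
from rig import robot
c=robot.camera("side");im=c["color"].astype(int);o=robot.get_obs();print(o["position"],o["ft_force"])
# expected handle ends when shut: bar centre = .6176+.0145
H=np.array([.632,-.151,.130]);yh=np.array([.048,.9988,0])
for k in(-.058,0,.058):
    p=proj("side",H+k*yh,c);x,y=p.round().astype(int);print(p,im[y,x-8:x+9].sum(1))
# all blue panel corner check along row of panel left end
P=np.array([.682,-.151,.150])
for k in(-.15,.15):print(proj("side",P+k*yh,c))
E
```

```text
[ 0.4764 -0.1447  0.2208] [-0.0665  0.2132  0.2591]
[439.2761 289.136 ] [ 92  90  94  91  94  92 139 366 586 685 703 670 488 191 120 107  91]
[428.6545 272.6928] [ 90  93  89  88  89  90 132 260 366 417 455 466 394 226 105  91  91]
[418.8662 257.5396] [609 607 611 614 617 499 192 235 345 408 450 462 467 502 542 547 535]
[482.8916 305.6567]
[424.8212 225.5078]
```

The handle bar shows within 1 px of its shut position, and its travel matches. I'll hand in.

```bash
python3 -c "
from rig import robot
print(robot.hand_in())"
```

```text
the job is handed in; nothing more can be done
None
```

The orange driver lies in both cradle saddles and the top drawer is pushed to its stop; I handed the job in at about 22 s, and no pass/fail result came back.

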